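Strip a ferrite transformer for rewinding

ROBOT

A 6-joint arm with a two-finger parallel gripper is mounted at the origin on a cart in front of the work surface, level with it; the furniture and walls round the work are solid. World frame = base frame: x ahead of the robot, y to its left, z up, the work surface at z = 0. Lengths are in m, angles in rad, forces in N, time in s.
With the tool pointing down it reaches from about 0.3 to 0.875 m from the base axis. Payload 6.4 kg.
Tool frame: the origin (TCP) lies midway between the tips of the shut fingers; the grasp point (between the pads) lies 19 mm behind it; z points along the fingers, y is the line along which they close (so a half turn about z gives the same grasp; the last joint's range is limited). The gripper opens to 85 mm and grips with 20 to 120 N. Pads are 22 mm wide; open, the fingers measure 114 mm over their backs; the gripper's body (76 mm by 85 mm) begins 54 mm behind the grasp point. The pads swing forward as they close: fully open they stand 13 mm farther back than shut.
Start: joints at [-1.332, 0.181, 1.607, -0, 1.354, -0.206], TCP at [0.247, -0.519, 0.231] pointing down, gripper open.
Joint ranges: [-2.99, 2.99], [-0.89, 2.07], [0.3, 2.58], [-1.14, 4.28], [0, 2.63], [-3.12, 3.12]. Speed limits (rad/s): [2.57, 2.57, 3.01, 3.14, 3.14, 3.14].

INTERFACE

Orientations are given as a unit quaternion [w, x, y, z].
In Python, from bench import ctrl gives the robot as it stands.
- The arm moves only by the tool drive_tool, never from a script. Its argument "plan" is a list that holds one entry, the list of rows, each a list of 4 numbers: the shift along the tool's x, y, z scaled (see below), then the turn about the tool's z scaled (see below). In form: [[[x, y, z, roll], ...]]. A call has 1 to 12 rows; each row is the pose to reach, as a shift and turn from the pose commanded when the call began, along the tool's axes at that moment, turning the shorter way round; what a row does not reach only later rows make up. The controller multiplies each number of a shift by 400 mm and each number of a turn by 180 degrees. A row lasts 1/12 s, in which the tool goes at most 41.7 mm and 7.16 degrees, less where a joint would pass 70% of its speed; a pose out of reach is approached as far as the arm can. A call with a number of a shift or a turn outside -1 to 1 is refused whole. A call with a gripper value outside its range is refused whole. "jaw" is the closure, from 0 (fully open) to 1 (shut), set as the call begins (left out, the last holds). The fingers move at their own pace and stop on an object; the grip force is fixed at half the most. Time passes only in rows, so rows that repeat a pose let the fingers close. It gives the time, the measured TCP pose, the force, the opening and the grip force at its end, in the units of the state.
- ctrl.get_obs(): the state, without advancing time (a new reading comes with each control period).
- ctrl.camera(name): name is "side" or "top"; returns (picture, depth): 480x640x3 uint8, red, green, blue; 480x640 float32, m along the optical axis (not along the pixel's ray), 0 where there is no reading.
- ctrl.camera_info(name): a dict with "camera_matrix" (3x3 intrinsics, pixels), "R" (3x3) and "t" (3): a world point X has camera coordinates R X + t. Camera axes: x right, y down, z forward; pixel columns grow to the right and rows downward; lengths in m; the calibration is good to about 2 mm. A picture is of the moment at which its call begins. camera_info takes no time and is no camera call.
- ctrl.hand_in(): hands the job in; it is judged then, once.
The state is a dict: "time_s": time; "q": joint angles; "dq": joint speeds; "joint_efforts": joint torques, N m; "eef_pos": TCP position; "eef_rot": TCP orientation; "wrist_force": force on the tool from outside, world axes, zero at the start; "torque": the same for the moment, N m; "opening": opening from 0.0 (shut) to 1.0 (fully open); "grasp_force": force on a finger pad.
Only numpy, scipy, OpenCV 4.12 (cv2) and the standard library are available. Lean on these libraries where they do the work, as an engineer would, in place of code of your own. Each camera call takes 0.05 s, during which the arm holds its last target. There are 200 camera calls.

TASK

Take the transformer in the holding jig apart from the top down: put the steel core clip in the round steel dish, stand the upper ferrite core half flat in the cork-lined blue tray, put the yellow-taped coil over the post of the wooden stand and the copper coil over the spindle of the black turntable, where it will be unwound. Set every part fully down on its place, upright as it comes off, and let go of it; the ferrite is brittle, so lower the core half and do not drop it. The lower core half stays clamped in the jig.

Things in the scene. Friction and masses are not known exactly. Their poses are not given: they have to be found in the camera images.
- core_clip: U-shaped clip of bright sheet steel, loose on top of the stack, astride the back of the upper core half: 34 mm along x, 31 along y (outside its two side walls), 12 high, with a rib along its top and a small brass tag at its -x end. Grip across y, outside the side walls. Origin: centre of its underside, the feet of the walls (9 below its ceiling, which rests on the core); z up. 60 g.
- upper_core: Upper half of the dark grey ferrite E core: 80 mm along x, 20 along y, 38 high; back on top (z 26 to 38), three legs down from it. Origin: centre of its underside, the feet of the legs; z up. Its middle leg stands in the coils with 2.5 to spare each side: lift straight up at least 50. Grip across y by the back; the yellow coil's top lies 6 below the back. 200 g.
- yellow_coil: Upper coil: yellow-taped winding on a cream former, 54 mm along x, 50 along y, 23 high, with a square hole 25 x 25 through its middle. Origin: centre of its underside; z up. It rests on the copper coil, which is wider: grip it across y by its upper 20, and lift at least 20. 140 g.
- copper_coil: Lower coil: red-brown copper wire on a brown former, 54 mm along x, 62 along y (so it shows from above on both sides of the yellow one), 23 high, the same 25 x 25 hole. Origin: centre of its underside; z up. It rests on the back of the lower core half, whose legs reach 3 above its top: lift straight up at least 40. Grip across y. 200 g.
- jig: Fixed jig: aluminium plate 130 x 100 x 14 mm, the lower core half clamped on it legs up (back z 14 to 26, legs to 52), black knob at its +x end (to x 85). Origin: centre of its underside, under the core; x along the core. At the start the undersides stand at z: copper coil 26, yellow coil 49, upper core 52 (top 90), clip 81, with axes as the jig's within 2 degrees.
- steel_dish: Fixed round dish of bright bare steel for small parts: 110 mm across the rim, 20 high, flat floor 4 above the bench and about 86 across. Origin: centre of its underside. Place of the clip.
- core_tray: Fixed rectangular blue plastic tray lined with cork: 110 mm along x, 58 along y, rim 16 high, 102 x 50 inside; top of the cork 8 above the bench. Origin: centre of its underside. Place of the upper core half, its length along the tray's x.
- wood_stand: Fixed light wooden block 90 x 90 x 22 mm high with an upright wooden post at its centre, 12 thick, pointed, rising to 62 above the bench. Origin: centre of its underside. Place of the yellow coil, at any yaw.
- turntable: Fixed round black turntable 100 mm across; its flat top, 96 across, lies 22 above the bench; at its centre a bright steel spindle, 12 thick, pointed, rising to 62 above the bench. Origin: centre of its underside. Place of the copper coil, at any yaw.
Things that resemble listed ones, but are neither listed nor needed, are in the scene too. Several things have the shape of the wood_stand; the one meant has the colours described above.

How it is judged:
At the end, for the whole second after the job is handed in: All released, at rest, upright (0.06 rad, clip 0.15), undersides within 2 mm (clip 3) of their seat: clip on the dish floor within 32 mm of its centre; upper core half on the tray's cork within 20 mm; yellow coil round the wooden post, copper coil round the spindle, each within 12 mm (horizontal distance between core_clip and steel_dish below 0.032 m and z of core_clip in the frame of steel_dish between 0.001 and 0.007 m and angle between core_clip's own z axis and vertical below 0.15 rad and linear speed of each of core_clip, upper_core, yellow_coil, copper_coil below 0.01 m/s and angular speed of each of core_clip, upper_core, yellow_coil, copper_coil below 0.1 rad/s and horizontal distance between upper_core and core_tray below 0.02 m and z of upper_core in the frame of core_tray between 0.006 and 0.01 m and angle between each of upper_core, yellow_coil, copper_coil's own z axis and vertical below 0.06 rad and horizontal distance between yellow_coil and wood_stand below 0.012 m and z of yellow_coil in the frame of wood_stand between 0.02 and 0.024 m and horizontal distance between copper_coil and turntable below 0.012 m and z of copper_coil in the frame of turntable between 0.02 and 0.024 m); the robot touches nothing.
It fails at once if the brittle core half is dropped: it falls freely faster than 0.6 m/s (about 2 cm) (contact force between upper_core and the fingers below 0.1 N and linear speed of upper_core above 0.6 m/s).
It also fails if it takes over 99 s, if anything falls off the work surface, if the arm or the gripper's body presses on something with over 40 N, if the wrist force passes 120 N, or if a joint passes its speed limit or range.

## Working session

There is one attempt and no reset: what is moved stays moved. The work goes in short steps, Python scripts to look and compute and a tool call to move; the robot and the scene stay as the last step left them, time stands still between calls to the robot, and variables do not carry over. Pictures are saved under pics/ and viewed, at most 14 in all, crops included, and the job is handed in when it is done.

Besides the shell and the picture viewer there is one more tool, called after ">>>" as name([rows], argument=value, ...), one row to a line, values as JSON. drive_tool: Moves the arm, as the interface text tells. Its arguments: {"type":"object","properties":{"plan":{"type":"array"},"jaw":{"type":"number"}},"required":["plan"]}

```bash
mkdir -p pics; cat > h.py <<'E'
import numpy as np, cv2
from bench import ctrl
def cam(n):
    im,d=ctrl.camera(n); i=ctrl.camera_info(n)
    return im,d,np.array(i["camera_matrix"]),np.array(i["R"]),np.array(i["t"])
def back(K,R,t,d,u,v,w=2):
    p=d[v-w:v+w+1,u-w:u+w+1]; z=np.median(p[p>0]) if (p>0).any() else np.nan
    return R.T@(np.linalg.inv(K)@np.array([u,v,1])*z-t)
def cloud(K,R,t,d):
    v,u=np.mgrid[:480,:640]; r=np.stack([u,v,np.ones_like(u)],-1)@np.linalg.inv(K).T
    return (r*d[...,None]-t)@R
E
python3 - <<'E'
from h import *
for n in("top","side"):
    im,d,K,R,t=cam(n); cv2.imwrite(f"pics/{n}0.png",im[...,::-1]); np.savez(f"{n}0.npz",im=im,d=d,K=K,R=R,t=t)
    print(n,K.round(1).tolist(),(-R.T@t).round(3),R.round(2).tolist())
print(ctrl.get_obs())
E
```

```text
top [[569.5, 0.0, 311.9], [0.0, 569.5, 247.6], [0.0, 0.0, 1.0]] [0.361 0.121 1.416] [[0.03, -1.0, -0.0], [-0.99, -0.03, -0.12], [0.12, 0.0, -0.99]]
side [[585.2, 0.0, 322.5], [0.0, 585.2, 237.6], [0.0, 0.0, 1.0]] [-0.169  1.15   0.611] [[-0.82, -0.57, -0.01], [-0.22, 0.34, -0.92], [0.52, -0.75, -0.4]]
{'time_s': 0.1, 'q': array([-1.33229221e+00,  1.81467201e-01,  1.60791038e+00,  5.41370410e-06,
        1.35380842e+00, -2.06290262e-01]), 'dq': array([-1.31364290e-05, -1.11852536e-03, -1.79587983e-03, -7.95563215e-04,
        2.02339102e-03, -2.92090818e-04]), 'joint_efforts': array([ 6.15594690e-04, -4.45875371e+01, -3.52238774e+01, -1.39831386e-04,
        4.08192442e-03, -1.41097704e-06]), 'eef_pos': array([ 0.24730834, -0.51854519,  0.23047285]), 'eef_rot': array([-7.96610222e-04,  9.75371327e-01,  2.20567765e-01, -1.01887979e-05]), 'wrist_force': array([ 0.01869812, -0.82367084, -0.95435477]), 'torque': array([-0.01737102, -0.00057156,  0.01925831]), 'grasp_force': 0.0, 'opening': 0.9988194053202055}
```

View pics/top0.png

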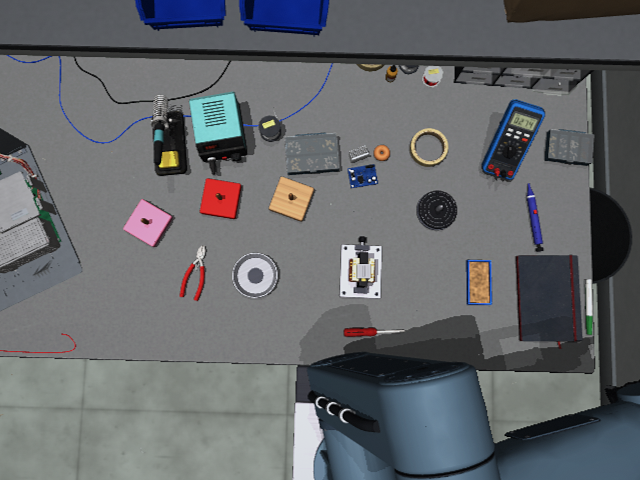

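View pics/side0.png

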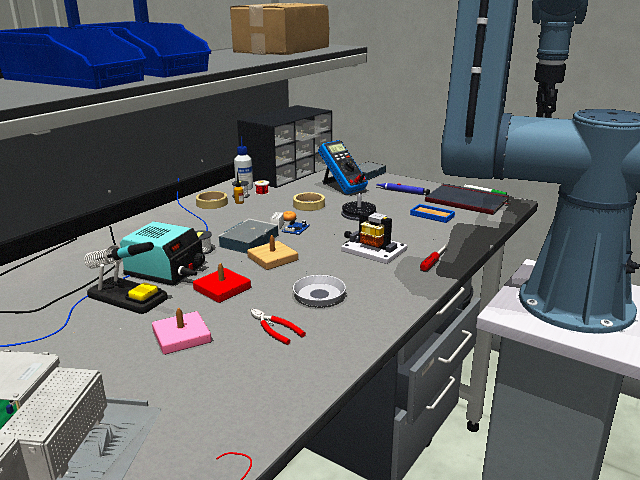

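The top view shows the jig with its stack at (361,270), the dish at (256,275), the blue tray at (479,282), the turntable at (437,210), and three posted blocks: pink (148,222), red (221,198) and light wood (292,198). The wood-coloured block with a wooden post fits the description; the pink and red ones are lookalikes. I'll check this in enlarged crops and measure from both views.

```bash
cat > m.py <<'E'
from h import *
L={n:np.load(f"{n}0.npz") for n in("top","side")}
C=lambda n,u0,v0,w,h,s:cv2.resize(L[n]["im"][v0:v0+h,u0:u0+w],None,fx=s,fy=s,interpolation=cv2.INTER_CUBIC)
a=np.hstack([C("top",331,230,60,75,5)[:300],C("top",262,168,60,60,5)]); 
b=np.hstack([C("side",335,205,75,60,5)[:,:375],C("side",245,228,60,60,5)[:,:225]])
cv2.imwrite("pics/c1.png",np.vstack([np.pad(a[:300],((0,0),(0,0),(0,0))),b[:300,:600]])[...,::-1])
P={n:cloud(l["K"],l["R"],l["t"],l["d"]) for n,l in L.items()}
def box(n,u0,v0,u1,v1): return P[n][v0:v1,u0:u1].reshape(-1,3)
print("bench z",[np.median(box(n,*b)[:,2]).round(4) for n,b in(("top",(300,215,330,260)),("side",(300,330,400,360)))])
# regions in world frame from approx centres
cen={k:back(*[L["top"][x] for x in("K","R","t","d")],u,v) for k,(u,v) in dict(jig=(361,270),dish=(256,275),tray=(479,282),wood=(285,205),turn=(428,210)).items()}
for k,c in cen.items():
    print(k,c.round(3))
    for n in P:
        q=P[n].reshape(-1,3); q=q[np.linalg.norm(q[:,:2]-c[:2],axis=1)<.085]
        for lo in np.arange(.002,.1,.006):
            s=q[(q[:,2]>=lo)&(q[:,2]<lo+.006)]
            if len(s)>8:
                r=cv2.minAreaRect((s[:,:2]*1000).astype(np.float32)); print("  ",n,f"z{lo:.3f}",len(s),"zmed %.4f"%np.median(s[:,2]),"rect",np.round(r[0],1),np.round(r[1],1),round(r[2],1))
E
python3 m.py
```

```text
bench z [np.float64(-0.0017), np.float64(0.0006)]
jig [0.466 0.012 0.093]
   top z0.002 282 zmed 0.0037 rect [465.9  11.5] [164.4 163.9] 1.5
   top z0.008 755 zmed 0.0116 rect [470.4   6.3] [102.  129.9] 88.9
   top z0.014 378 zmed 0.0155 rect [470.6   7.4] [ 99.7 129. ] 89.1
   top z0.020 78 zmed 0.0241 rect [479.3   9.5] [137.9  95.6] 1.6
   top z0.026 139 zmed 0.0288 rect [483.6  14.3] [ 46.2 133.9] 88.2
   top z0.032 20 zmed 0.0335 rect [485.4   6.9] [117.4  29.3] 1.0
   top z0.038 14 zmed 0.0432 rect [471.2   6.4] [65.5 43.4] 84.8
   top z0.044 76 zmed 0.0472 rect [465.9   6.5] [70.1 60.8] 0.9
   top z0.050 35 zmed 0.0511 rect [465.5  10. ] [72.2 62.7] 51.9
   top z0.056 9 zmed 0.0579 rect [467.4  15.6] [78.  13.7] 11.2
   top z0.062 29 zmed 0.0666 rect [462.9   7.8] [46.9 64.6] 85.2
   top z0.068 153 zmed 0.0708 rect [471.1   6.3] [50.2 53.2] 88.8
   top z0.074 34 zmed 0.0754 rect [463.1   4.9] [56.6 54.6] 12.3
   top z0.080 39 zmed 0.0848 rect [471.5   9.7] [75.4 25.5] 0.2
   top z0.086 227 zmed 0.0895 rect [470.    7.8] [77.5 30.1] 0.9
   top z0.092 94 zmed 0.0938 rect [467.2
[... 3425 characters left out ...]
146.6  93.8] 27.9
   top z0.014 500 zmed 0.0183 rect [ 629.  -180.7] [93.3 93.9] 18.1
   top z0.020 574 zmed 0.0220 rect [ 629.1 -179.9] [93.1 93. ] 73.2
   top z0.026 37 zmed 0.0272 rect [ 626.9 -180.6] [78.1 79.7] 21.8
   side z0.002 140 zmed 0.0032 rect [ 645.1 -159.7] [159.9 125.3] 83.1
   side z0.008 46 zmed 0.0096 rect [ 617.5 -163. ] [93.7 44.1] 34.1
   side z0.014 36 zmed 0.0186 rect [ 627.6 -177.2] [93.5 87.8] 16.4
   side z0.020 303 zmed 0.0229 rect [ 631.6 -183.1] [93.4 98.5] 44.9
   side z0.026 11 zmed 0.0285 rect [ 633.  -157.8] [46.5 35.9] 58.1
   side z0.032 10 zmed 0.0353 rect [ 627.9 -178. ] [ 8.5 13.5] 34.7
   side z0.050 11 zmed 0.0531 rect [ 631.1 -181. ] [ 8.7 12.4] 37.3
```

View pics/c1.png

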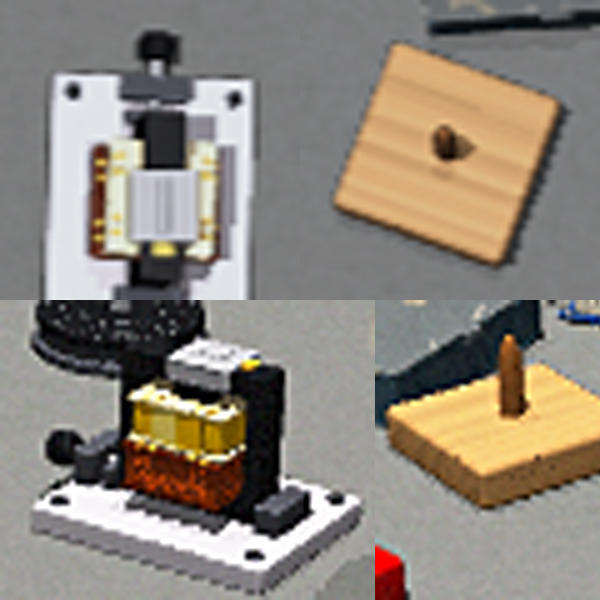

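The enlarged crop confirms it: the wood-grain block with a wooden post, at top (292,198) and side (272,253), is the wood_stand. Both views agree to about 2 mm.

| Item | x (m) | y (m) | Note |
|---|---|---|---|
| Stack | 0.4705 | 0.007 | tops at 0.094, 0.090 and 0.071, as the text says |
| Dish | 0.4535 | 0.2665 | |
| Tray | 0.451 | -0.285 | |
| Wood stand | 0.653 | 0.1815 | |
| Turntable | 0.630 | -0.1805 | |

Now the first move.

```bash
cat > go.py <<'E'
import sys; from h import *
from scipy.spatial.transform import Rotation as Q
o=ctrl.get_obs(); q=o["eef_rot"]; Rm=Q.from_quat([q[1],q[2],q[3],q[0]]).as_matrix()
yaw=np.degrees(np.arctan2(Rm[1,0],Rm[0,0])); print("t",o["time_s"],"pos",o["eef_pos"].round(4),"yaw",yaw.round(2),"F",o["wrist_force"].round(1),"open",round(o["opening"],3),round(o["grasp_force"],1))
for a in sys.argv[1:]:
    x=[float(v) for v in a.split(",")]
    print(a,"->",((Rm.T@(np.array(x[:3])-o["eef_pos"]))/.4).round(4),"roll",((yaw-(x[3] if len(x)>3 else 0))/180).round(4))
E
python3 go.py .4705,.007,.17
```

```text
t 0.1 pos [ 0.2473 -0.5185  0.2305] yaw 25.48 F [ 0.  -0.8 -1. ] open 0.999 0.0
.4705,.007,.17 -> [ 1.069  -0.9457  0.153 ] roll 0.1416
```

>>> drive_tool([
  [[1,-0.946,0.1,0.1415],[1,-0.946,0.1,0.1415],[1,-0.946,0.1,0.1415],[1,-0.946,0.1,0.1415],[1,-0.946,0.1,0.1415],[1,-0.946,0.1,0.1415],[1,-0.946,0.1,0.1415],[1,-0.946,0.1,0.1415],[1,-0.946,0.1,0.1415],[1,-0.946,0.1,0.1415],[1,-0.946,0.1,0.1415],[1,-0.946,0.1,0.1415]],
])

```text
time_s: 1.1
eef_pos: [0.4271, -0.0517, 0.1949]
eef_rot: [0.0, 1.0, 0.0, 0.0]
wrist_force: [1.2, -1.6, 0.9]
opening: 1.001
grasp_force: 0.0
```

```bash
python3 go.py .4705,.007,.13
```

```text
t 1.1 pos [ 0.4271 -0.0517  0.1949] yaw 0.0 F [ 1.2 -1.6  0.9] open 1.001 0.0
.4705,.007,.13 -> [ 0.1085 -0.1468  0.1623] roll 0.0
```

>>> drive_tool([
  [[0.1,-0.14,0.16,0],[0.1,-0.14,0.16,0],[0.1,-0.14,0.16,0],[0.1,-0.14,0.16,0],[0.1,-0.14,0.16,0]],
], jaw=0.35)

```text
time_s: 1.52
eef_pos: [0.4665, 0.0022, 0.1308]
eef_rot: [0.0, 1.0, 0.001, -0.001]
wrist_force: [-0.0, -0.9, -0.4]
opening: 0.653
grasp_force: 0.0
```

```bash
python3 go.py .4705,.007,.083; python3 - <<'E'
from h import *
n="side";im,d,K,R,t=cam(n);cv2.imwrite("pics/s1.png",cv2.resize(im[150:290,300:480],None,fx=4,fy=4,interpolation=cv2.INTER_CUBIC)[...,::-1])
E
```

```text
t 1.5167 pos [0.4665 0.0022 0.1308] yaw 0.1 F [-0.  -0.9 -0.4] open 0.653 0.0
.4705,.007,.083 -> [ 0.0104 -0.012   0.1195] roll 0.0005
```

View pics/s1.png

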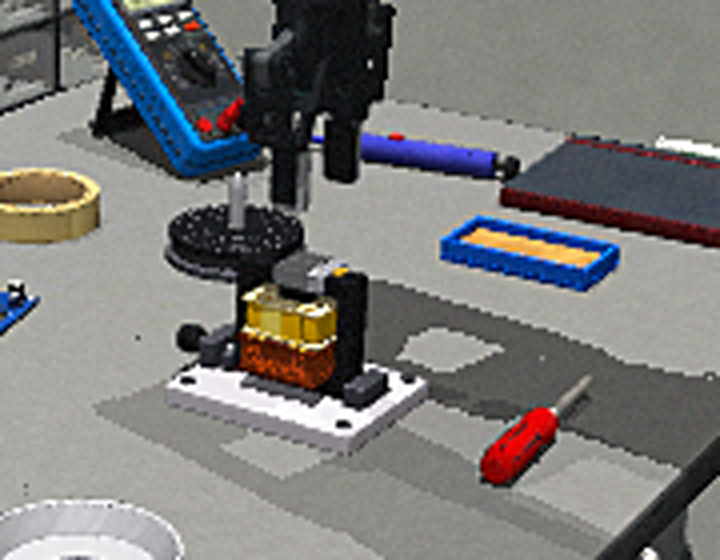

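The fingers (crop at 290,180) hang over the clip (300,265) with clear space around them. I'll descend and grip.

>>> drive_tool([
  [[0.01,-0.012,0.03,0],[0.01,-0.012,0.06,0],[0.01,-0.012,0.08,0],[0.01,-0.012,0.1,0],[0.01,-0.012,0.11,0],[0.01,-0.012,0.119,0],[0.01,-0.012,0.119,0]],
])

```text
time_s: 2.15
eef_pos: [0.4707, 0.0067, 0.0832]
eef_rot: [-0.0, 1.0, -0.0, -0.0]
wrist_force: [-0.0, -0.4, 0.7]
opening: 0.653
grasp_force: 0.0
```

>>> drive_tool([
  [[0,0,0,0],[0,0,0,0],[0,0,0,0],[0,0,0,0],[0,0,0,0],[0,0,0,0]],
], jaw=1)

```text
time_s: 2.65
eef_pos: [0.4716, 0.0068, 0.0842]
eef_rot: [0.0, 1.0, 0.0, 0.001]
wrist_force: [-0.5, -1.5, 5.1]
opening: 0.336
grasp_force: 59.9
```

>>> drive_tool([
  [[0,0,-0.02,0],[0,0,-0.06,0],[0,0,-0.12,0],[0,0,-0.18,0],[0,0,-0.18,0]],
])

```text
time_s: 3.07
eef_pos: [0.4738, 0.0066, 0.1602]
eef_rot: [0.001, 1.0, 0.0, 0.004]
wrist_force: [1.5, 0.7, -0.3]
opening: 0.338
grasp_force: 59.4
```

```bash
python3 go.py .4535,.2665,.05 .4535,.2665,.0065; python3 - <<'E'
from h import *
n="side";im,d,K,R,t=cam(n);cv2.imwrite("pics/s2.png",cv2.resize(im[150:290,300:480],None,fx=3,fy=3,interpolation=cv2.INTER_CUBIC)[...,::-1])
E
```

```text
t 3.0667 pos [0.4738 0.0066 0.1602] yaw 0.03 F [ 1.5  0.7 -0.3] open 0.338 59.4
.4535,.2665,.05 -> [-0.0524 -0.6503  0.2742] roll 0.0002
.4535,.2665,.0065 -> [-0.0532 -0.6504  0.3829] roll 0.0002
```

View pics/s2.png

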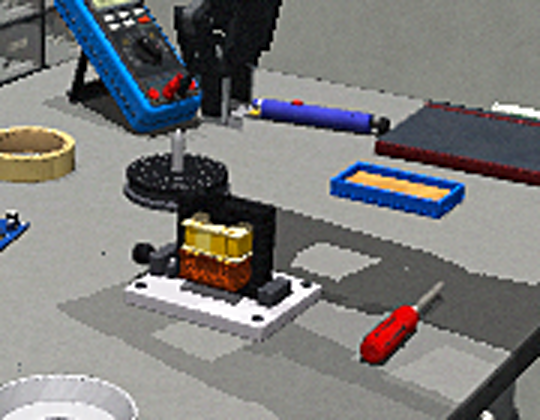

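The clip is off with the gripper (crop 230,120) and the core's back is bare. Next, the dish.

>>> drive_tool([
  [[-0.045,-0.65,0.2,0],[-0.045,-0.65,0.2,0],[-0.045,-0.65,0.2,0],[-0.045,-0.65,0.2,0],[-0.045,-0.65,0.2,0],[-0.045,-0.65,0.2,0],[-0.045,-0.65,0.2,0],[-0.045,-0.65,0.2,0],[-0.045,-0.65,0.2,0],[-0.045,-0.65,0.2,0]],
])

```text
time_s: 3.95
eef_pos: [0.4522, 0.2664, 0.0747]
eef_rot: [0.0, 1.0, 0.0, -0.001]
wrist_force: [-0.1, -0.1, -0.0]
opening: 0.337
grasp_force: 59.6
```

```bash
python3 go.py .4535,.2665,.0075
```

```text
t 3.95 pos [0.4522 0.2664 0.0747] yaw 0.04 F [-0.1 -0.1 -0. ] open 0.337 59.6
.4535,.2665,.0075 -> [ 0.0034 -0.0003  0.1681] roll 0.0002
```

>>> drive_tool([
  [[0,0,0.05,0],[0,0,0.1,0],[0,0,0.13,0],[0,0,0.145,0],[0,0,0.155,0],[0,0,0.16,0],[0,0,0.164,0],[0,0,0.167,0],[0,0,0.167,0]],
])

```text
time_s: 4.7
eef_pos: [0.4533, 0.2671, 0.0091]
eef_rot: [-0.0, 1.0, 0.0, 0.0]
wrist_force: [1.4, 1.1, -0.1]
opening: 0.339
grasp_force: 59.6
```

>>> drive_tool([
  [[0,0,0.002,0],[0,0,0.004,0],[0,0,0.004,0],[0,0,0.004,0]],
])

```text
time_s: 5.03
eef_pos: [0.453, 0.2671, 0.0072]
eef_rot: [-0.0, 1.0, 0.0, 0.0]
wrist_force: [1.4, 1.0, -0.1]
opening: 0.344
grasp_force: 59.6
```

>>> drive_tool([
  [[0,0,0.002,0],[0,0,0.004,0],[0,0,0.004,0]],
])

```text
time_s: 5.28
eef_pos: [0.4532, 0.2671, 0.0071]
eef_rot: [0.0, 1.0, 0.0, -0.0]
wrist_force: [-5.5, -2.2, 15.7]
opening: 0.34
grasp_force: 61.4
```

Contact with the floor (16 N). I'll release with a partial opening, then rise.

>>> drive_tool([
  [[0,0,0,0],[0,0,0,0],[0,0,0,0],[0,0,0,0]],
], jaw=0.5)

```text
time_s: 5.62
eef_pos: [0.4528, 0.2669, 0.0053]
eef_rot: [0.0, 1.0, 0.0, -0.0]
wrist_force: [0.4, -0.1, 0.3]
opening: 0.502
grasp_force: 0.0
```

>>> drive_tool([
  [[0,0,-0.02,0],[0,0,-0.06,0],[0,0,-0.15,0],[0,0,-0.25,0],[0,0,-0.3,0],[0,0.5,-0.3,0],[0,0.5,-0.3,0],[0,0.5,-0.3,0],[0,0.5,-0.3,0],[0,0.5,-0.3,0],[0,0.5,-0.3,0],[0,0.5,-0.3,0]],
])

```text
time_s: 6.62
eef_pos: [0.4532, 0.0654, 0.126]
eef_rot: [-0.0, 1.0, -0.002, 0.0]
wrist_force: [0.1, -0.7, -0.8]
opening: 0.498
grasp_force: 0.0
```

```bash
python3 go.py .4705,.0073,.125; python3 - <<'E'
from h import *
im,d,K,R,t=cam("top");im2,d2,K2,R2,t2=cam("side")
a=cv2.resize(im[240:310,220:290],None,fx=5,fy=5);b=cv2.resize(im2[260:320,285:355],None,fx=5,fy=5)
b=np.pad(b,((0,50),(0,0),(0,0)));cv2.imwrite("pics/d1.png",np.hstack([a,b])[...,::-1])
for nm,c in(("top",(im,d,K,R,t)),("side",(im2,d2,K2,R2,t2))):
    P=cloud(c[2],c[3],c[4],c[1]).reshape(-1,3)
    q=P[(np.linalg.norm(P[:,:2]-[.4535,.2665],axis=1)<.04)&(P[:,2]>.010)]; print(nm,"clip",len(q),cv2.minAreaRect((q[:,:2]*1e3).astype(np.float32)),np.percentile(q[:,2],[50,95]))
    q=P[(np.linalg.norm(P[:,:2]-[.4705,.007],axis=1)<.06)&(P[:,2]>.085)&(P[:,2]<.1)]; 
    if len(q)>20: print(nm,"core",len(q),cv2.minAreaRect((q[:,:2]*1e3).astype(np.float32)),np.median(q[:,2]),q.mean(0))
E
```

```text
t 6.6167 pos [0.4532 0.0654 0.126 ] yaw -0.22 F [ 0.1 -0.7 -0.8] open 0.498 0.0
.4705,.0073,.125 -> [0.0438 0.145  0.0026] roll -0.0012
top clip 186 ((441.96575927734375, 265.24810791015625), (52.09653854370117, 45.029170989990234), 60.74790954589844) [0.01483782 0.01924616]
side clip 161 ((444.7086181640625, 266.9394226074219), (41.09156799316406, 35.46190643310547), 1.3893091678619385) [0.01645858 0.0187733 ]
side core 153 ((471.9398498535156, 6.724072456359863), (27.32398223876953, 80.84872436523438), 88.3893051147461) 0.0898291299412537 [0.46640716 0.00878151 0.08940369]
```

View pics/d1.png

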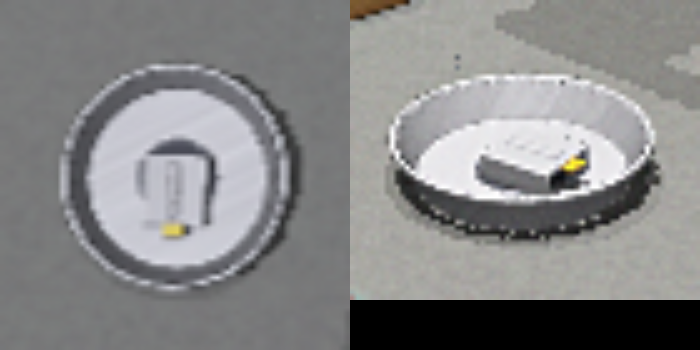

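The clip stands flat in the dish: crop (172,190), with the dish centre at (177,178), about 6 mm off. Now the core half.

>>> drive_tool([
  [[0.043,0.1455,0,-0.0012],[0.043,0.1455,0,-0.0012],[0.043,0.1455,0,-0.0012],[0.043,0.1455,0,-0.0012],[0.043,0.1455,0.03,-0.0012],[0.043,0.1455,0.06,-0.0012],[0.043,0.1455,0.085,-0.0012],[0.043,0.1455,0.105,-0.0012],[0.043,0.1455,0.115,-0.0012],[0.043,0.1455,0.12,-0.0012],[0.043,0.1455,0.122,-0.0012],[0.043,0.1455,0.122,-0.0012]],
])

```text
time_s: 7.72
eef_pos: [0.4704, 0.0089, 0.0768]
eef_rot: [0.0, 1.0, 0.002, 0.0]
wrist_force: [1.1, 0.2, 0.4]
opening: 0.5
grasp_force: 0.0
```

>>> drive_tool([
  [[0,0.004,0,0],[0,0.004,0,0]],
])

```text
time_s: 7.88
eef_pos: [0.4707, 0.0068, 0.0772]
eef_rot: [0.0, 1.0, 0.002, 0.001]
wrist_force: [-0.4, -0.2, 0.8]
opening: 0.502
grasp_force: 0.0
```

>>> drive_tool([
  [[0,0,0,0],[0,0,0,0],[0,0,0,0],[0,0,0,0],[0,0,0,0],[0,0,0,0]],
], jaw=1)

```text
time_s: 8.38
eef_pos: [0.4705, 0.007, 0.0771]
eef_rot: [0.0, 1.0, 0.002, 0.0]
wrist_force: [-2.0, -1.5, 5.4]
opening: 0.217
grasp_force: 59.3
```

>>> drive_tool([
  [[0,0,-0.02,0],[0,0,-0.04,0],[0,0,-0.07,0],[0,0,-0.1,0],[0,0,-0.13,0],[0,0,-0.16,0],[0,0,-0.19,0],[0,0,-0.22,0],[0,0,-0.22,0]],
])

```text
time_s: 9.13
eef_pos: [0.4717, 0.0069, 0.1674]
eef_rot: [0.0, 1.0, 0.002, 0.002]
wrist_force: [0.0, 0.1, -1.9]
opening: 0.22
grasp_force: 58.5
```

```bash
python3 go.py .451,-.285,.09; python3 - <<'E'
from h import *
n="side";im,d,K,R,t=cam(n);cv2.imwrite("pics/s3.png",cv2.resize(im[130:290,320:480],None,fx=3,fy=3,interpolation=cv2.INTER_CUBIC)[...,::-1])
E
```

```text
t 9.1333 pos [0.4717 0.0069 0.1674] yaw 0.24 F [ 0.   0.1 -1.9] open 0.22 58.5
.451,-.285,.09 -> [-0.0556  0.7294  0.194 ] roll 0.0013
```

View pics/s3.png

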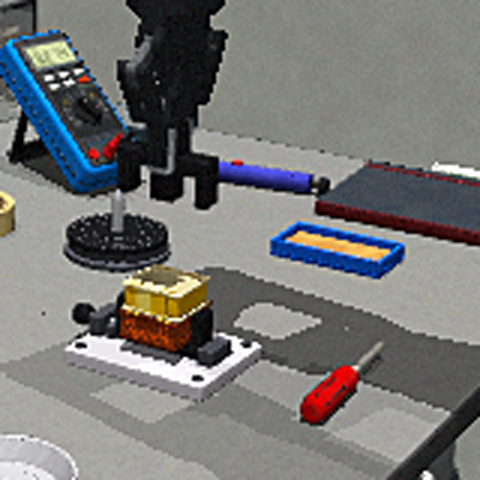

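The core hangs level in the gripper (165,175) and both coils stayed in the jig (165,310). Moving it to the tray.

>>> drive_tool([
  [[-0.02,0.05,0,0],[-0.03,0.13,0,0],[-0.04,0.22,0.03,0],[-0.05,0.31,0.06,0],[-0.052,0.4,0.09,0],[-0.052,0.49,0.12,0],[-0.052,0.58,0.15,0],[-0.052,0.66,0.16,0],[-0.052,0.71,0.16,0],[-0.052,0.7294,0.16,0.0013],[-0.052,0.7294,0.16,0.0013],[-0.052,0.7294,0.16,0.0013]],
])

```text
time_s: 10.18
eef_pos: [0.4501, -0.2837, 0.0999]
eef_rot: [-0.001, 1.0, -0.0, -0.001]
wrist_force: [-0.3, -0.5, -1.4]
opening: 0.213
grasp_force: 58.6
```

```bash
python3 go.py .451,-.285,.0345
```

```text
t 10.1833 pos [ 0.4501 -0.2837  0.0999] yaw -0.04 F [-0.3 -0.5 -1.4] open 0.213 58.6
.451,-.285,.0345 -> [0.0025 0.0035 0.1636] roll -0.0002
```

>>> drive_tool([
  [[0.002,0.003,0.03,0],[0.002,0.003,0.06,0],[0.002,0.003,0.09,0],[0.002,0.003,0.115,0],[0.002,0.003,0.135,0],[0.002,0.003,0.148,0],[0.002,0.003,0.155,0],[0.002,0.003,0.159,0],[0.002,0.003,0.161,0],[0.002,0.003,0.163,0],[0.002,0.003,0.163,0]],
])

```text
time_s: 11.1
eef_pos: [0.4516, -0.2861, 0.0358]
eef_rot: [0.0, 1.0, -0.0, 0.0]
wrist_force: [0.3, -0.7, -1.2]
opening: 0.213
grasp_force: 58.7
```

>>> drive_tool([
  [[0,0,0.002,0],[0,0,0.004,0],[0,0,0.004,0]],
])

```text
time_s: 11.35
eef_pos: [0.4514, -0.2859, 0.0339]
eef_rot: [0.0, 1.0, -0.0, 0.0]
wrist_force: [0.9, 1.1, -1.6]
opening: 0.213
grasp_force: 58.7
```

>>> drive_tool([
  [[0,0,0.0015,0],[0,0,0.003,0],[0,0,0.003,0]],
])

```text
time_s: 11.6
eef_pos: [0.4514, -0.286, 0.0332]
eef_rot: [0.0, 1.0, 0.0, 0.0]
wrist_force: [-1.3, 1.3, 4.0]
opening: 0.213
grasp_force: 59.2
```

>>> drive_tool([
  [[0,0,0,0],[0,0,0,0],[0,0,0,0],[0,0,0,0]],
], jaw=0.3)

```text
time_s: 11.93
eef_pos: [0.4515, -0.2859, 0.0327]
eef_rot: [0.0, 1.0, 0.0, 0.0]
wrist_force: [0.0, -0.3, -0.2]
opening: 0.699
grasp_force: 0.0
```

>>> drive_tool([
  [[0,0,-0.03,0],[0,0,-0.1,0],[0,0,-0.19,0],[0,-0.2,-0.2,0],[0.048,-0.55,-0.2,0],[0.048,-0.55,-0.2,0],[0.048,-0.55,-0.2,0],[0.048,-0.55,-0.2,0],[0.048,-0.55,-0.2,0],[0.048,-0.55,-0.2,0]],
], jaw=0.2)

```text
time_s: 12.77
eef_pos: [0.4706, -0.0626, 0.1135]
eef_rot: [-0.0, 1.0, 0.002, 0.0]
wrist_force: [0.2, -0.6, 0.6]
opening: 0.799
grasp_force: 0.0
```

```bash
python3 go.py .4705,.0068,.1; python3 - <<'E'
from h import *
im,d,K,R,t=cam("top");im2,d2,K2,R2,t2=cam("side")
f=lambda i,v,u:cv2.resize(i[v:v+70,u:u+75],None,fx=5,fy=5)
cv2.imwrite("pics/d2.png",np.hstack([f(im,247,445),f(im2,180,395)])[...,::-1])
for nm,c in(("top",(im,d,K,R,t)),("side",(im2,d2,K2,R2,t2))):
    P=cloud(c[2],c[3],c[4],c[1]).reshape(-1,3)
    for lab,xy,lo,hi in(("core",[.451,-.285],.041,.06),("yellow",[.4705,.007],.067,.076)):
        q=P[(np.linalg.norm(P[:,:2]-xy,axis=1)<.05)&(P[:,2]>lo)&(P[:,2]<hi)]
        if len(q)>20: r=cv2.minAreaRect((q[:,:2]*1e3).astype(np.float32)); print(nm,lab,len(q),np.round(r[0],1),np.round(r[1],1),round(r[2],1),np.median(q[:,2]))
E
```

```text
t 12.7667 pos [ 0.4706 -0.0626  0.1135] yaw 0.26 F [ 0.2 -0.6  0.6] open 0.799 0.0
.4705,.0068,.1 -> [ 0.0005 -0.1736  0.0339] roll 0.0014
top core 245 [ 451.3 -284.2] [77.7 20.3] 0.3 0.045084276381942116
top yellow 261 [471.1   6.9] [48.2 54.4] 87.3 0.0708915681625411
side core 125 [ 452.3 -283.4] [31.3 80.2] 82.9 0.04576643491557994
side yellow 212 [472.5   4.8] [52.8 57.3] 87.7 0.07232052206777231
```

View pics/d2.png

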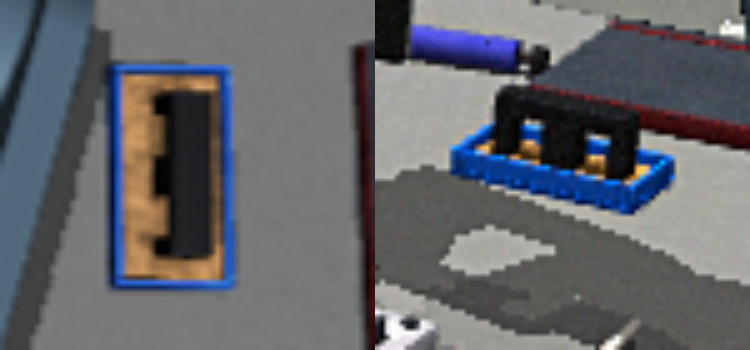

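The core half stands upright in the tray: crop (185,175), top at 0.0455, which is the cork height plus 38 mm. Now the yellow coil.

>>> drive_tool([
  [[0.0005,-0.174,0,0.0014],[0.0005,-0.174,0,0.0014],[0.0005,-0.174,0,0.0014],[0.0005,-0.174,0,0.0014],[0.0005,-0.174,0.04,0.0014],[0.0005,-0.174,0.08,0.0014],[0.0005,-0.174,0.11,0.0014],[0.0005,-0.174,0.13,0.0014],[0.0005,-0.174,0.142,0.0014],[0.0005,-0.174,0.15,0.0014],[0.0005,-0.174,0.15,0.0014]],
])

```text
time_s: 13.78
eef_pos: [0.4708, 0.0031, 0.0524]
eef_rot: [-0.0, 1.0, -0.003, -0.0]
wrist_force: [1.2, 0.0, 0.5]
opening: 0.799
grasp_force: 0.0
```

>>> drive_tool([
  [[0,0,0,0],[0,0,0,0],[0,0,0,0],[0,0,0,0],[0,0,0,0],[0,0,0,0]],
], jaw=1)

```text
time_s: 14.28
eef_pos: [0.4716, 0.0036, 0.0536]
eef_rot: [0.0, 1.0, -0.002, 0.001]
wrist_force: [-1.9, -0.6, 6.2]
opening: 0.57
grasp_force: 62.6
```

>>> drive_tool([
  [[0,0,-0.015,0],[0,0,-0.03,0],[0,0,-0.06,0],[0,0,-0.09,0],[0,0,-0.13,0],[0,0,-0.17,0],[0,0,-0.21,0],[0,0,-0.21,0]],
])

```text
time_s: 14.95
eef_pos: [0.4729, 0.0034, 0.14]
eef_rot: [0.001, 1.0, -0.002, 0.003]
wrist_force: [0.4, 0.3, -0.7]
opening: 0.567
grasp_force: 62.4
```

```bash
python3 go.py .653,.1815,.12; python3 - <<'E'
from h import *
im2,d2,K2,R2,t2=cam("side")
cv2.imwrite("pics/s4.png",cv2.resize(im2[150:270,320:440],None,fx=4,fy=4)[...,::-1])
P=cloud(K2,R2,t2,d2).reshape(-1,3)
q=P[(np.linalg.norm(P[:,:2]-[.4705,.007],axis=1)<.06)&(P[:,2]>.085)&(P[:,2]<.135)]
for lo in np.arange(.09,.13,.006):
    s=q[(q[:,2]>lo)&(q[:,2]<lo+.006)]
    if len(s)>10: print(round(lo,3),len(s),cv2.minAreaRect((s[:,:2]*1e3).astype(np.float32)))
E
```

```text
t 14.95 pos [0.4729 0.0034 0.14  ] yaw -0.24 F [ 0.4  0.3 -0.7] open 0.567 62.4
.653,.1815,.12 -> [ 0.4482 -0.4472  0.052 ] roll -0.0013
```

View pics/s4.png

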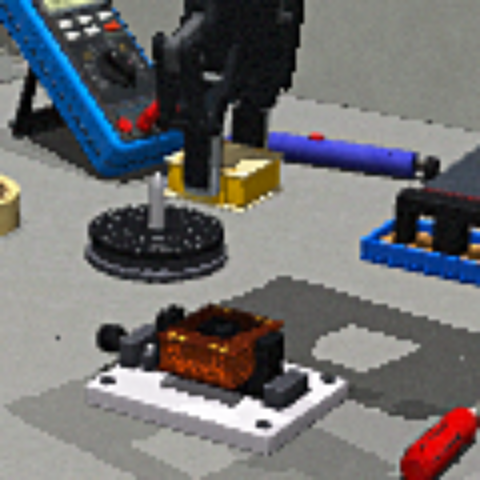

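The yellow coil is in the gripper (225,175) and the copper coil stayed in the jig (220,345). The block's rectangle came out 105 mm long, so I'll recheck the post by triangulation and from the corners.

```bash
python3 - <<'E'
from h import *
L={n:np.load(f"{n}0.npz") for n in("top","side")}
def plane(n,u,v,z):
    l=L[n]; c=-l["R"].T@l["t"]; r=l["R"].T@(np.linalg.inv(l["K"])@[u,v,1]); return c+r*(z-c[2])/r[2]
hd=lambda n,hi:None
for n,(u0,v0,w,h) in dict(top=(262,165,62,62),side=(243,225,60,46)).items():
    im=L[n]["im"][v0:v0+h,u0:u0+w]; hsv=cv2.cvtColor(im,cv2.COLOR_RGB2HSV)
    m=cv2.inRange(hsv,(8,60,60),(25,200,255)); k,lab,st,_=cv2.connectedComponentsWithStats(m); i=1+st[1:,4].argmax()
    P=cloud(L[n]["K"],L[n]["R"],L[n]["t"],L[n]["d"])[v0:v0+h,u0:u0+w]
    s=P[(lab==i)&(P[...,2]>.0185)&(P[...,2]<.026)]; print(n,len(s),cv2.minAreaRect((s[:,:2]*1e3).astype(np.float32)))
    if n=="top":
        ys,xs=np.nonzero(lab==i); r=cv2.minAreaRect(np.c_[xs+u0,ys+v0].astype(np.float32)); print(r, plane("top",*r[0],.022))
    q=P[(P[...,2]>.036)&(P[...,2]<.065)&(np.linalg.norm(P[...,:2]-[.65,.182],axis=-1)<.025)]; print("post",len(q),np.median(q,0))
A=[];b=[]
for n,(u,v) in dict(top=(290,195.5),side=(272.3,235.8)).items():
    M=L[n]["K"]@np.c_[L[n]["R"],L[n]["t"]]; A+=[u*M[2]-M[0],v*M[2]-M[1]]
A=np.array(A); x=np.linalg.lstsq(A[:,:3],-A[:,3],rcond=None)[0]; print("tip",x)
for n in("top","side"):
  for nm,c in(("wood",[.653,.1815]),("turn",[.63,-.1805])):
    P=cloud(L[n]["K"],L[n]["R"],L[n]["t"],L[n]["d"]); q=P[(P[...,2]>.034)&(P[...,2]<.066)&(np.linalg.norm(P[...,:2]-c,axis=-1)<.015)]
    print(n,nm,len(q),np.median(q,0).round(4))
E
```

```text
top 831 ((646.54541015625, 183.8485565185547), (89.05448150634766, 89.48313903808594), 71.31233215332031)
((290.89044189453125, 198.4589080810547), (36.39979553222656, 36.28275680541992), 20.556045532226562) [0.64520395 0.18327735 0.022     ]
post 25 [0.64534545 0.1841047  0.05363856]
side 603 ((647.5219116210938, 183.3168182373047), (92.27621459960938, 92.04544830322266), 71.19135284423828)
post 54 [0.64650349 0.18460727 0.04992491]
tip [0.64434699 0.18396507 0.06237425]
top wood 26 [0.6453 0.1841 0.0533]
top turn 29 [ 0.6281 -0.1789  0.0501]
side wood 56 [0.6465 0.1847 0.0494]
side turn 39 [ 0.6289 -0.1793  0.048 ]
```

The block alone fits 89 x 89 mm at (0.647, 0.1835), and the triangulated tip agrees, so the earlier rectangle was contaminated by a neighbour. The corrected post position is (0.6465, 0.1835). Turntable: (0.6295, -0.180).

>>> drive_tool([
  [[0.03,-0.03,0,0],[0.1,-0.1,0,0],[0.17,-0.17,0,0],[0.24,-0.24,0,0],[0.31,-0.31,0,0],[0.37,-0.38,0,0],[0.42,-0.43,0,0],[0.437,-0.448,0,0],[0.437,-0.448,0,0],[0.437,-0.448,0,0]],
])

```text
time_s: 15.83
eef_pos: [0.6451, 0.182, 0.1348]
eef_rot: [0.0, 1.0, -0.002, -0.002]
wrist_force: [-0.7, -0.4, -1.3]
opening: 0.57
grasp_force: 62.5
```

```bash
python3 go.py .6465,.1835,.03; python3 - <<'E'
from h import *
im,d,K,R,t=cam("side"); cv2.imwrite("pics/s5.png",cv2.resize(im[160:280,220:340],None,fx=4,fy=4)[...,::-1])
P=cloud(K,R,t,d); o=ctrl.get_obs()["eef_pos"]
hsv=cv2.cvtColor(im,cv2.COLOR_RGB2HSV); m=(P[...,2]>.085)&(P[...,2]<.17)&(np.linalg.norm(P[...,:2]-o[:2],axis=-1)<.05)&(hsv[...,1]>80)
q=P[m]; print(len(q),q.min(0),q.max(0)); top=q[q[:,2]>q[:,2].max()-.008]; print(cv2.minAreaRect((top[:,:2]*1e3).astype(np.float32)))
E
```

```text
t 15.8333 pos [0.6451 0.182  0.1348] yaw -0.21 F [-0.7 -0.4 -1.3] open 0.57 62.5
.6465,.1835,.03 -> [ 0.0043 -0.004   0.262 ] roll -0.0012
315 [0.61749539 0.1425003  0.13048981] [0.67163093 0.22096167 0.16929324]
((644.9845581054688, 184.87425231933594), (71.5108642578125, 17.507535934448242), 87.46915435791016)
```

View pics/s5.png

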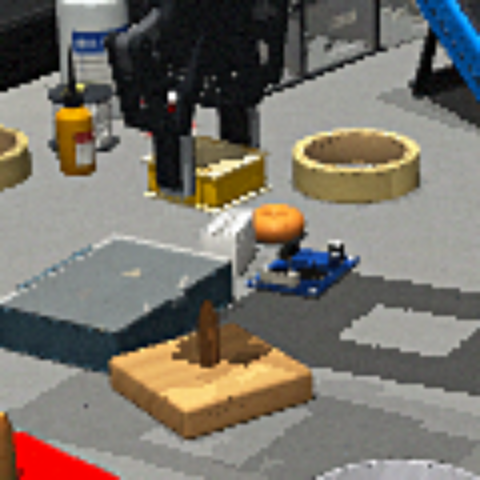

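The coil hangs level over the stand (coil 205,175; post 207,335), centred under the TCP in x (0.6175 to 0.6716). Lowering over the post.

>>> drive_tool([
  [[0.003,-0.004,0.04,0],[0.003,-0.004,0.08,0],[0.003,-0.004,0.11,0],[0.003,-0.004,0.14,0],[0.003,-0.004,0.16,0],[0.003,-0.004,0.18,0],[0.003,-0.004,0.2,0],[0.003,-0.004,0.22,0],[0.003,-0.004,0.238,0],[0.003,-0.004,0.25,0],[0.003,-0.004,0.258,0],[0.003,-0.004,0.262,0]],
])

```text
time_s: 16.88
eef_pos: [0.6474, 0.1838, 0.0313]
eef_rot: [0.0, 1.0, -0.002, -0.0]
wrist_force: [0.5, 0.1, -0.9]
opening: 0.569
grasp_force: 62.5
```

>>> drive_tool([
  [[0,0,0.003,0],[0,0,0.005,0],[0,0,0.005,0]],
])

```text
time_s: 17.13
eef_pos: [0.6478, 0.1838, 0.0301]
eef_rot: [-0.0, 1.0, -0.002, 0.0]
wrist_force: [-0.2, 0.4, -1.6]
opening: 0.568
grasp_force: 62.5
```

>>> drive_tool([
  [[0,0,0.003,0],[0,0,0.005,0],[0,0,0.007,0],[0,0,0.007,0]],
])

```text
time_s: 17.47
eef_pos: [0.6475, 0.1837, 0.0269]
eef_rot: [0.0, 1.0, -0.002, -0.0]
wrist_force: [0.6, 0.6, -1.2]
opening: 0.57
grasp_force: 62.5
```

>>> drive_tool([
  [[0,0,0.0015,0],[0,0,0.003,0],[0,0,0.003,0]],
])

```text
time_s: 17.72
eef_pos: [0.6476, 0.1838, 0.0268]
eef_rot: [0.0, 1.0, -0.002, -0.0]
wrist_force: [-4.0, -0.5, 5.5]
opening: 0.567
grasp_force: 63.2
```

Contact at 0.0268, where 0.0266 was expected. Releasing and going back for the copper coil.

>>> drive_tool([
  [[0,0,0,0],[0,0,0,0],[0,0,0,0],[0,0,0,0]],
], jaw=0.1)

```text
time_s: 18.05
eef_pos: [0.6477, 0.1838, 0.0258]
eef_rot: [-0.0, 1.0, -0.002, 0.0]
wrist_force: [-0.0, 0.4, 0.5]
opening: 0.906
grasp_force: 0.0
```

>>> drive_tool([
  [[0,0,-0.03,0],[0,0,-0.1,0],[0,0,-0.19,0],[-0.1,0.1,-0.22,0],[-0.3,0.3,-0.22,0],[-0.3,0.3,-0.22,0],[-0.3,0.3,-0.22,0],[-0.3,0.3,-0.22,0],[-0.3,0.3,-0.22,0],[-0.3,0.3,-0.22,0]],
], jaw=0.05)

```text
time_s: 18.88
eef_pos: [0.5282, 0.0641, 0.1152]
eef_rot: [-0.0, 1.0, -0.003, 0.001]
wrist_force: [0.3, -0.6, -0.4]
opening: 0.946
grasp_force: 0.0
```

```bash
python3 go.py .4705,.0068,.1; python3 - <<'E'
from h import *
for nm in("top","side"):
    im,d,K,R,t=cam(nm); P=cloud(K,R,t,d); hsv=cv2.cvtColor(im,cv2.COLOR_RGB2HSV)
    for lab,xy,rr,lo,hi in(("yellow",[.6465,.1835],.045,.04,.051),("copper",[.4705,.007],.05,.044,.0495)):
        m=(np.linalg.norm(P[...,:2]-xy,axis=-1)<rr)&(P[...,2]>lo)&(P[...,2]<hi)&(hsv[...,1]>70); q=P[m]
        if len(q)>20: r=cv2.minAreaRect((q[:,:2]*1e3).astype(np.float32)); print(nm,lab,len(q),np.round(r[0],1),np.round(r[1],1),round(r[2],1),np.median(q[:,2]))
    if nm=="side": cv2.imwrite("pics/s6.png",cv2.resize(im[200:280,230:420],None,fx=4,fy=4)[...,::-1])
E
```

```text
t 18.8833 pos [0.5282 0.0641 0.1152] yaw -0.32 F [ 0.3 -0.6 -0.4] open 0.946 0.0
.4705,.0068,.1 -> [-0.1435  0.1441  0.0376] roll -0.0018
top yellow 36 [651.4 185.6] [48.9 45.3] 87.5 0.04363459371751377
top copper 169 [473.7  16.4] [39.9 58.5] 85.6 0.047075003184709155
side yellow 111 [649.6 184.4] [53.3 58.1] 87.3 0.044373211338221266
side copper 135 [470.8   4.8] [64.5 75.6] 86.3 0.04819359758278221
```

View pics/s6.png

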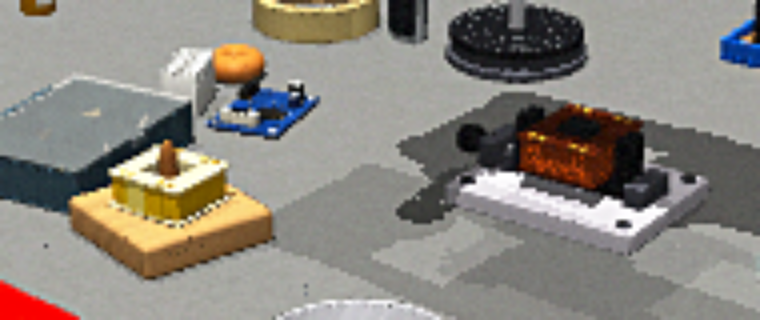

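The yellow coil sits flat round the post (crop 170,180; top at 0.044). Now to the copper coil.

>>> drive_tool([
  [[-0.143,0.144,0,0.004],[-0.143,0.144,0,0.004],[-0.143,0.144,0,0.004],[-0.143,0.144,0.05,0.004],[-0.143,0.144,0.07,0.004],[-0.143,0.144,0.07,0.004],[-0.143,0.144,0.07,0.004],[-0.143,0.144,0.07,0.004]],
])

```text
time_s: 19.65
eef_pos: [0.4704, 0.0074, 0.0862]
eef_rot: [0.0, 1.0, -0.008, 0.0]
wrist_force: [1.2, -0.9, -0.8]
opening: 0.949
grasp_force: 0.0
```

```bash
python3 go.py .4705,.0066,.031,-1
```

```text
t 19.65 pos [0.4704 0.0074 0.0862] yaw -0.91 F [ 1.2 -0.9 -0.8] open 0.949 0.0
.4705,.0066,.031,-1 -> [0.0004 0.002  0.1381] roll 0.0005
```

>>> drive_tool([
  [[0,0.002,0.04,0],[0,0.002,0.07,0],[0,0.002,0.095,0],[0,0.002,0.115,0],[0,0.002,0.128,0],[0,0.002,0.136,0],[0,0.002,0.138,0],[0,0.002,0.138,0]],
])

```text
time_s: 20.32
eef_pos: [0.4697, 0.0062, 0.0307]
eef_rot: [-0.0, 1.0, -0.008, 0.0]
wrist_force: [-0.6, -0.2, -0.1]
opening: 0.951
grasp_force: 0.0
```

>>> drive_tool([
  [[0,0,0,0],[0,0,0,0],[0,0,0,0],[0,0,0,0],[0,0,0,0],[0,0,0,0]],
], jaw=1)

```text
time_s: 20.82
eef_pos: [0.4702, 0.0061, 0.0316]
eef_rot: [0.0, 1.0, -0.009, 0.001]
wrist_force: [-1.2, 1.6, 4.9]
opening: 0.709
grasp_force: 65.6
```

>>> drive_tool([
  [[0,0,-0.015,0],[0,0,-0.03,0],[0,0,-0.06,0],[0,0,-0.09,0],[0,0,-0.13,0],[0,0,-0.17,0],[0,0,-0.21,0],[0,0,-0.25,0],[0,0,-0.25,0],[0,0,-0.25,0]],
])

```text
time_s: 21.65
eef_pos: [0.4702, 0.006, 0.1316]
eef_rot: [0.0, 1.0, -0.009, 0.001]
wrist_force: [-0.2, -0.9, -2.2]
opening: 0.71
grasp_force: 66.4
```

```bash
python3 go.py .6295,-.18,.13,-1; python3 - <<'E'
from h import *
im,d,K,R,t=cam("side"); cv2.imwrite("pics/s7.png",cv2.resize(im[150:270,320:440],None,fx=4,fy=4)[...,::-1])
E
```

```text
t 21.65 pos [0.4702 0.006  0.1316] yaw -0.98 F [-0.2 -0.9 -2.2] open 0.71 66.4
.6295,-.18,.13,-1 -> [0.406  0.4581 0.0052] roll 0.0001
```

View pics/s7.png

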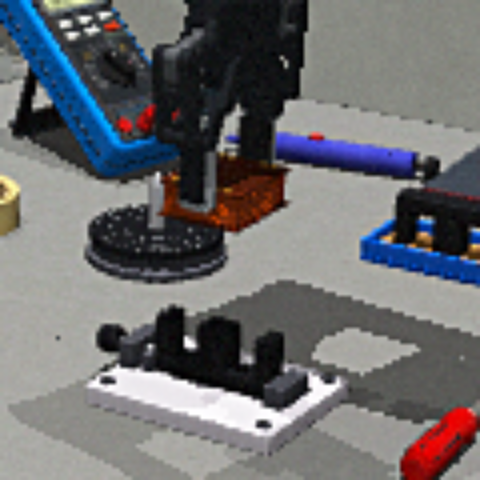

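The copper coil is lifted level (225,195) and the lower core half remains in the jig (225,345). On to the turntable.

>>> drive_tool([
  [[0.03,0.03,0,0],[0.1,0.11,0,0],[0.17,0.18,0,0],[0.23,0.25,0,0],[0.29,0.32,0,0],[0.34,0.39,0,0],[0.39,0.44,0,0],[0.406,0.458,0,0],[0.406,0.458,0,0],[0.406,0.458,0,0]],
])

```text
time_s: 22.53
eef_pos: [0.6276, -0.1792, 0.1286]
eef_rot: [-0.001, 1.0, -0.009, -0.002]
wrist_force: [0.3, -0.6, -2.3]
opening: 0.706
grasp_force: 66.3
```

```bash
python3 go.py .6295,-.18,.0276,-1; python3 - <<'E'
from h import *
im,d,K,R,t=cam("side"); P=cloud(K,R,t,d); o=ctrl.get_obs()["eef_pos"]; hsv=cv2.cvtColor(im,cv2.COLOR_RGB2HSV)
m=(np.linalg.norm(P[...,:2]-o[:2],axis=-1)<.05)&(P[...,2]>.1)&(P[...,2]<.16)&(hsv[...,1]>90)
q=P[m]; print(len(q),np.percentile(q,2,0).round(4),np.percentile(q,98,0).round(4))
E
```

```text
t 22.5333 pos [ 0.6276 -0.1792  0.1286] yaw -1.01 F [ 0.3 -0.6 -2.3] open 0.706 66.3
.6295,-.18,.0276,-1 -> [0.0057 0.0024 0.2524] roll -0.0
281 [ 0.6011 -0.2106  0.1245] [ 0.6537 -0.1379  0.1561]
```

>>> drive_tool([
  [[0.004,0.002,0.04,0],[0.004,0.002,0.08,0],[0.004,0.002,0.11,0],[0.004,0.002,0.135,0],[0.004,0.002,0.155,0],[0.004,0.002,0.175,0],[0.004,0.002,0.195,0],[0.004,0.002,0.213,0],[0.004,0.002,0.228,0],[0.004,0.002,0.238,0],[0.004,0.002,0.244,0],[0.004,0.002,0.244,0]],
])

```text
time_s: 23.58
eef_pos: [0.6301, -0.1805, 0.0325]
eef_rot: [-0.0, 1.0, -0.009, -0.0]
wrist_force: [-0.2, -0.7, -1.9]
opening: 0.709
grasp_force: 66.3
```

>>> drive_tool([
  [[0,0,0.003,0],[0,0,0.006,0],[0,0,0.008,0],[0,0,0.008,0]],
])

```text
time_s: 23.92
eef_pos: [0.6305, -0.1806, 0.0299]
eef_rot: [0.0, 1.0, -0.008, 0.0]
wrist_force: [-0.1, 0.2, -1.6]
opening: 0.707
grasp_force: 66.3
```

>>> drive_tool([
  [[0,0,0.002,0],[0,0,0.004,0],[0,0,0.006,0],[0,0,0.006,0]],
])

```text
time_s: 24.25
eef_pos: [0.6305, -0.1806, 0.0278]
eef_rot: [0.0, 1.0, -0.008, 0.0]
wrist_force: [-0.3, 0.6, 1.1]
opening: 0.703
grasp_force: 66.6
```

>>> drive_tool([
  [[0,0,0.001,0],[0,0,0.001,0]],
])

```text
time_s: 24.42
eef_pos: [0.6305, -0.1807, 0.0277]
eef_rot: [0.0, 1.0, -0.008, 0.0]
wrist_force: [-3.0, 2.1, 4.8]
opening: 0.708
grasp_force: 67.0
```

>>> drive_tool([
  [[0,0,0,0],[0,0,0,0],[0,0,0,0],[0,0,0,0]],
], jaw=0.02)

```text
time_s: 24.75
eef_pos: [0.6305, -0.1807, 0.027]
eef_rot: [0.0, 1.0, -0.009, 0.0]
wrist_force: [1.6, 0.1, -0.5]
opening: 0.982
grasp_force: 0.0
```

>>> drive_tool([
  [[0,0,-0.03,0],[0,0,-0.1,0],[0,0,-0.2,0],[0,0,-0.3,0],[-0.1,-0.1,-0.4,0],[-0.3,-0.2,-0.4,0],[-0.4,-0.2,-0.4,0],[-0.4,-0.2,-0.4,0],[-0.4,-0.2,-0.4,0],[-0.4,-0.2,-0.4,0]],
])

```text
time_s: 25.58
eef_pos: [0.4682, -0.0958, 0.1879]
eef_rot: [-0.0, 1.0, -0.008, -0.0]
wrist_force: [0.2, 0.2, -0.1]
opening: 0.974
grasp_force: 0.0
```

```bash
python3 go.py; python3 - <<'E'
from h import *
I={}
for nm in("top","side"):
    im,d,K,R,t=cam(nm); I[nm]=im; P=cloud(K,R,t,d); hsv=cv2.cvtColor(im,cv2.COLOR_RGB2HSV)
    for lab,xy,rr,lo,hi,s in(("yellow",[.6465,.1835],.045,.04,.051,70),("copper",[.6295,-.18],.05,.041,.05,70),("core",[.451,-.285],.05,.041,.055,0),("clip",[.4535,.2665],.035,.012,.03,0)):
        m=(np.linalg.norm(P[...,:2]-xy,axis=-1)<rr)&(P[...,2]>lo)&(P[...,2]<hi)&(hsv[...,1]>=s); q=P[m]
        if len(q)>20: r=cv2.minAreaRect((q[:,:2]*1e3).astype(np.float32)); print(nm,lab,len(q),np.round(r[0],1),np.round(r[1],1),round(r[2],1),np.median(q[:,2]))
cv2.imwrite("pics/end.png",np.vstack([cv2.resize(I["top"][160:310,220:500],None,fx=2.6,fy=2.2),cv2.resize(I["side"][180:310,230:510],None,fx=2.6,fy=2)])[:600,:,::-1])
E
```

```text
t 25.5833 pos [ 0.4682 -0.0958  0.1879] yaw -0.92 F [ 0.2  0.2 -0.1] open 0.974 0.0
top yellow 36 [650.8 185.2] [49.1 45.6] 88.3 0.044462313658256286
top copper 307 [ 631.1 -179.1] [62.6 52.6] 88.6 0.04417214783906598
top core 65 [ 431.  -292.1] [14.7 44.2] 68.5 0.04478838629076071
top clip 152 [444. 268.] [37.  30.2] 1.4 0.015423775918687304
side yellow 115 [648.  182.5] [50.7 58.3] 88.0 0.04452656565774259
side copper 147 [ 631.  -182.4] [55.2 66.1] 1.1 0.045325784454617817
side core 117 [ 451.1 -285.9] [79.2 28.1] 0.4 0.04568145882119759
side clip 153 [446.7 266.6] [38.8 38.7] 78.9 0.016358137716746275
```

View pics/end.png

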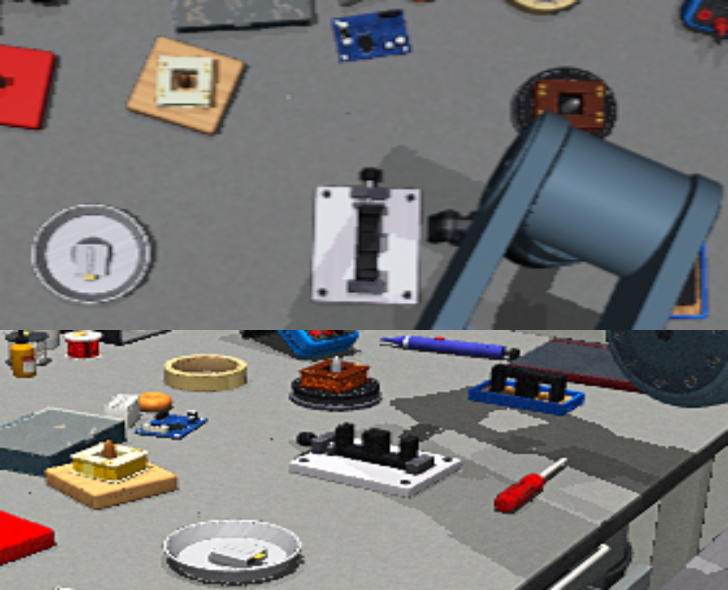

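All four parts are on their seats: clip (90,258), yellow coil round the wooden post (186,82), copper coil round the spindle (570,103), and core half in the tray (530,385). Heights and centres fit, and the arm is clear.

```bash
python3 -c "
from bench import ctrl; print(ctrl.hand_in())"
```

```text
the job is handed in; nothing more can be done
None
```

I took the transformer apart and handed the job in at about 26 s; the last pictures showed the clip, core half and both coils upright on their places and released, but the hand-in returned no verdict.

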